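# Release the extraction key left latched

### The arm

A 6-joint arm with a two-finger parallel gripper is mounted at the origin on the work surface. World frame = base frame: x ahead of the robot, y to its left, z up, the work surface at z = 0. Lengths are in mm, angles in rad, forces in N, time in s.
With the tool pointing down it reaches from about 200 to 875 mm from the base axis. Payload 3.4 kg.
Tool frame: the origin (TCP) lies at the very end of the fingers, on their centre line; the grasp point (between the pads) lies 19 mm behind it; z points along the fingers, y is the line along which they close (so a half turn about z gives the same grasp; the last joint's range is limited). The gripper opens to 94 mm and grips with 3 to 60 N. Pads are 16 mm wide; open, the fingers measure 119 mm over their backs; the gripper's body (75 mm by 177 mm) begins 78 mm behind the grasp point.
Start: joints at [-1.232, 0.276, 1.505, -0, 1.361, -0.121], TCP at [255.172, -515.318, 205.493] pointing down, gripper open.
Joint ranges: [-2.89, 2.89], [-0.75, 2.08], [0.22, 2.7], [-1.18, 4.32], [0.11, 2.71], [-2.7, 2.7]. Speed limits (rad/s): [2.57, 2.57, 3.14, 3.14, 3.14, 3.14].

### API

Orientations are given as a 3x3 rotation matrix whose columns are the frame's x, y, z axes.
In Python, from station import readout, read_camera, camera_params, job gives the robot as it stands.
- The arm moves only by the tool jog_arm, never from a script. Its argument "deltas" is a list of rows, each an object with "translation": the shift along the world's x, y, z in mm, a list of three; "angular": the turn, a rotation vector about the world's x, y, z in degrees, a list of three; "jaw": the gripper's target within -1 to 1 (shut at 1, half-way at 0, fully open at -1). In form: [{"translation": [x, y, z], "angular": [wx, wy, wz], "jaw": jaw}, ...]. A call has 1 to 5 rows; each row is the pose to reach, as a shift and turn from the pose commanded when the call began; what a row does not reach only later rows make up. A row lasts 1/12 s, in which the tool goes at most 41.7 mm and 7.16 degrees, less where a joint would pass 70% of its speed; a pose out of reach is approached as far as the arm can. A call with a gripper value outside its range is refused whole. The fingers move at their own pace and stop on an object; "force" is the grip in N (left out, the last holds). Time passes only in rows, so rows that repeat a pose let the fingers close. It gives the time, the measured TCP pose, the force, the opening and the grip force at its end, in the units of the state.
- readout.observe(): the state, without advancing time (a new reading comes with each control period).
- read_camera(name): name is "scene" or "top" or "wrist"; returns the picture (480x640x3 uint8, red, green, blue); there is no depth.
- camera_params(name): a dict with "intrinsics" (3x3 intrinsics, pixels), "view" (4x4, takes a point from world to camera coordinates). Camera axes: x right, y down, z forward; pixel columns grow to the right and rows downward; lengths in mm; the calibration is good to about 2 mm. The wrist camera is an equidistant fisheye: a pixel r from the principal point sees the ray r / f radians off the axis. A picture is of the moment at which its call begins: read the wrist's pose just before it. camera_params takes no time and is no camera call; for the wrist camera it gives the pose at the moment of the call.
- job.job_done(): hands the job in; it is judged then, once.
The state is a dict: "time_s": time; "q": joint angles; "qvel": joint speeds; "joint_efforts": joint torques, N m; "tcp_pos": TCP position; "tcp_rot": TCP orientation; "wrist_force": force on the tool from outside, world axes, zero at the start; "moment": the same for the moment, N m; "grip_width": finger opening in mm; "grip_force": force on a finger pad.
Only numpy, scipy, OpenCV 4.12 (cv2) and the standard library are available. Lean on these libraries where they do the work, as an engineer would, in place of code of your own. Each camera call takes 0.05 s, during which the arm holds its last target. There are 200 camera calls.

### The job

One of the four alike keys on the bench control box has been left latched down, so its extraction branch is still on. Go along the row from the robot's left to its right and tap every key lightly with the fingertips to feel which one it is, then press that key home and let it spring up, so that all four keys stand up. Do not push any of the other three so far that it latches, and leave the things around the box where they are.

Things in the scene. Friction and masses are not known exactly. Their poses are not given: they have to be found in the camera images.
- console: Grey die-cast control box, fixed, 280 mm long (y), 104 mm deep (x), lid 72 mm above the bench. Origin at the centre of its underside; z up, y along the key row to the robot's left, x away from the robot (yaw within 0.45 rad). The keys stand on the lid's long centre line at y = +82.5, +27.5, -27.5 and -82.5 mm, left to right (55 mm pitch).
- key_a: One of four alike key units (a to d; the letters are shuffled along the row, go by position): light grey cap 32 x 32 mm in a black frame 44 x 44 mm, 4 mm above the lid. The pose is that of the fixed unit and does not follow the cap: origin at the centre of the cap's top face when the key is UP, 88 mm above the bench, 16 mm above the lid; z up, y along the row to the robot's left.
- key_b: As key_a. All four keys: push-push latch, straight down, 9 mm to the stop. A cap that is up starts to give at about 1.5 N and takes 3.5 N at 6 mm, 4.5 N at the stop. Let go before 6.8 mm it springs back up; pushed past about 7.5 mm and let go, it stays latched, its top 5 mm below the up height.
- key_c: As key_a. All four keys: a latched cap, its top 5 mm below the up height, does not give until about 3 N; pushed on to the stop (4 mm further, 4.5 N), held a moment and let go, it springs up. Let go short of 7 mm below the up height, it stays latched.
- key_d: As key_a. All four keys: at the stop the cap's top is still 3 mm above the black frame. Caps are rigid and flat on top. The keys are damped: about 0.3 N more for each 10 mm/s of pushing speed.
- oil_bottle_mid (a point): Loose white plastic oil bottle, 48 mm across, 130 mm high, standing beyond the box's left end; this point is on its axis 50 mm up. Not part of the job.
- collet_mid (a point): Loose steel collet, 32 mm across at its wider top end, 55 mm high, standing on end on the robot's side of the box; this point is at its centre. Not part of the job.
- screwdriver_grip (a point): Loose screwdriver, 180 mm long, lying on the robot's side of the box; this point is in its handle. Not part of the job.
- parts_bin_mid (a point): Loose blue open parts bin, 120 x 90 x 50 mm, standing beyond the box's right end; this point is at its centre, half-way up. Not part of the job.

How it is judged:
By the outcome, as a careful person would: the job done as asked, in the order asked, and still so for the second after the job is handed in, with the robot touching nothing.
It also fails if it takes over 54 s, if anything falls off the work surface, if the arm or the gripper's body presses on something with over 40 N, if the wrist force passes 120 N, or if a joint passes its speed limit or range.

## Working session

There is one attempt and no reset: what is moved stays moved. The work goes in short steps, Python scripts to look and compute and a tool call to move; the robot and the scene stay as the last step left them, time stands still between calls to the robot, and variables do not carry over. Pictures are saved under pics/ and viewed, at most 10 in all, crops included, and the job is handed in when it is done.

Besides the shell and the picture viewer there is one more tool, called after "Emit:" as a command line: name --argument value ..., lists and objects as JSON in quotes. jog_arm: Moves the arm, as the interface text tells. Its arguments: {"type":"object","properties":{"deltas":{"type":"array"},"force":{"type":"number"}},"required":["deltas"]}

```bash
mkdir -p pics
python3 - <<'E'
from station import readout, read_camera, camera_params
import cv2
for n in ("scene","top"):
    cv2.imwrite(f"pics/{n}1.png",read_camera(n)[:,:,::-1]); p=camera_params(n); print(n,p["intrinsics"],p["view"])
s=readout.observe(); print(s["time_s"],s["tcp_rot"],s["wrist_force"],s["grip_width"])
E
```

```text
scene [[477.01917309   0.         315.1520112 ]
 [  0.         477.01917309 236.14152026]
 [  0.           0.           1.        ]] [[-6.18209402e-01  7.86000426e-01 -4.52385341e-03  3.23181421e+02]
 [ 6.32416574e-01  4.93977527e-01 -5.96687087e-01 -3.21643678e+02]
 [-4.66761623e-01 -3.71738527e-01 -8.02461248e-01  1.24606102e+03]
 [ 0.00000000e+00  0.00000000e+00  0.00000000e+00  1.00000000e+00]]
top [[473.86202082   0.         321.63905764]
 [  0.         473.86202082 239.87438855]
 [  0.           0.           1.        ]] [[ 2.43887099e-02 -9.99590874e-01 -1.49424065e-02  3.87122179e+01]
 [-9.94267494e-01 -2.26969384e-02 -1.04484443e-01  5.47880029e+02]
 [ 1.04102549e-01  1.74049898e-02 -9.94414263e-01  8.27524879e+02]
 [ 0.00000000e+00  0.00000000e+00  0.00000000e+00  1.00000000e+00]]
0.1 [[ 8.96165541e-01  4.43719528e-01 -5.51196839e-04]
 [ 4.43719841e-01 -8.96164338e-01  1.47717850e-03]
 [ 1.61489996e-04 -1.56837344e-03 -9.99998757e-01]] [ 0.53842637 -0.16123586  1.24432906] 94.03926775752426
```

View pics/scene1.png

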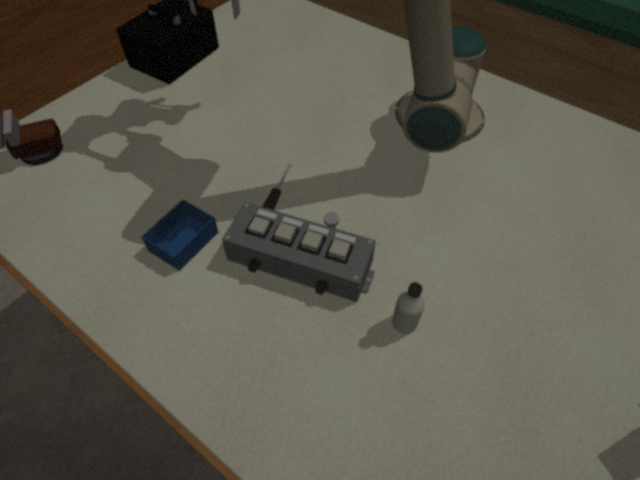

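View pics/top1.png

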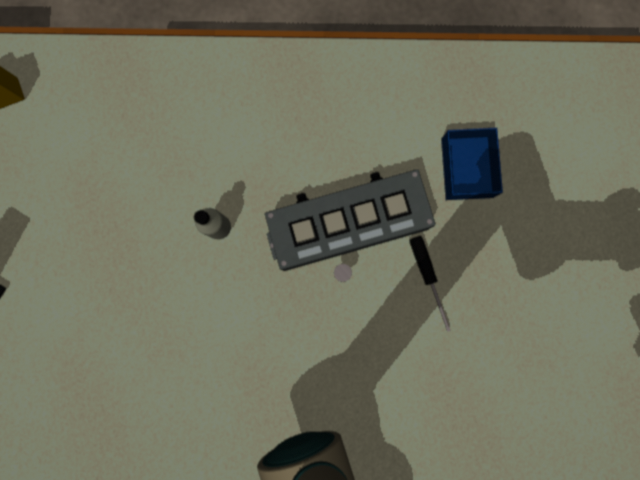

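The top view shows the caps at about (303,231), (334,222), (365,212) and (396,204), left to right. In the scene view the same keys are at (340,248), (312,238), (285,229) and (259,222). The bottle is to the left, the bin to the right, and the collet and screwdriver are in front.

```bash
cat > h.py <<'E'
import cv2, numpy as np
from station import camera_params
def caps(n, seeds):
    im=cv2.imread(f"pics/{n}1.png"); out=[]
    for u,v in seeds:
        r=16; c=im[v-r:v+r,u-r:u+r].min(2)
        t,_=cv2.threshold(c,0,255,cv2.THRESH_OTSU)
        _,lab,st,ce=cv2.connectedComponentsWithStats((c>t).astype(np.uint8),connectivity=4)
        k=lab[r,r]; out.append((*(ce[k]+[u-r,v-r]),st[k][4],t))
    return np.array(out)
def ray(n,p):
    P=camera_params(n);V=P["view"];d=np.linalg.inv(P["intrinsics"])@[p[0],p[1],1]
    R=V[:3,:3];return -R.T@V[:3,3],R.T@d
def plane(n,p,z):
    o,d=ray(n,p);return o+d*(z-o[2])/d[2]
def tri(p,q):
    (a,d),(b,e)=ray("top",p),ray("scene",q)
    s=np.linalg.lstsq(np.c_[d,-e],b-a,rcond=None)[0]
    x,y=a+s[0]*d,b+s[1]*e;return (x+y)/2,np.linalg.norm(x-y)
E
python3 - <<'E'
from h import *
np.set_printoptions(precision=1,suppress=True)
T=caps("top",[(303,231),(334,222),(365,212),(396,204)]);S=caps("scene",[(340,246),(312,237),(285,229),(259,222)])
print(T);print(S)
X=[]
for t,s in zip(T,S):
    x,g=tri(t,s);X.append(plane("top",t,87));print(x,g,X[-1],plane("scene",s,87))
X=np.array(X);d=X[0]-X[3];print("pitch",np.linalg.norm(d)/3,"yaw",np.arctan2(-d[0],d[1]))
for n,p,z in (("bottle",(203,216),130),("collet",(343,272),55),("driver",(418,245),15)):print(n,plane("top",p,z))
E
```

```text
[[302.8 230.5 327.   67. ]
 [333.9 221.6 323.   69. ]
 [365.2 212.8 323.   69. ]
 [395.9 204.3 319.   69. ]]
[[342.4 241.4 451.   72. ]
 [314.8 232.9 440.   71. ]
 [288.2 224.8 423.   72. ]
 [258.8 224.2 194.   73. ]]
[552.8  84.3 100.9] 5.440158385524373 [556.   82.8  87. ] [542.9  81.1  87. ]
[568.8  32.8 101.6] 4.892786915545641 [572.2  30.6  87. ] [559.  28.  87.]
[584.6 -18.6 101.8] 5.2275686901999 [588.5 -21.9  87. ] [575.1 -24.2  87. ]
[605.4 -74.3  80. ] 0.6141143101594803 [604.3 -73.6  87. ] [608.9 -69.7  87. ]
pitch 54.55654699989197 yaw 0.29956495839749664
bottle [570.5 241.5 130. ]
collet [488.8  12.7  55. ]
driver [ 542.9 -124.6   15. ]
```

The scene masks of three caps merged with their label strips. The fourth gives z≈80 and agrees with the top view. I'll separate the masks while starting the approach.

```bash
sed -i 's/        _,lab/        c=cv2.morphologyEx(c,cv2.MORPH_OPEN,np.ones((7,7),np.uint8)) if n=="scene" else c\n        _,lab/' h.py
python3 - <<'E'
from h import *
np.set_printoptions(precision=1,suppress=True)
T=caps("top",[(303,231),(334,222),(365,212),(396,204)]);S=caps("scene",[(340,248),(312,239),(285,231),(259,224)])
print(S)
for t,s in zip(T,S):
    x,g=tri(t,s);print(x,g,plane("top",t,87),plane("scene",s,87))
c=cv2.imread("pics/scene1.png")[195:275,225:375];cv2.imwrite("pics/c1.png",cv2.resize(c,None,fx=5,fy=5,interpolation=cv2.INTER_CUBIC))
E
```

```text
[[341.  243.  342.   72. ]
 [314.3 234.5 355.   71. ]
 [287.4 226.6 339.   71. ]
 [258.8 224.1 169.   73. ]]
[554.   83.6  96.4] 3.177618306709344 [556.   82.8  87. ] [547.5  81.2  87. ]
[569.6  32.5  97.2] 4.418518303016479 [572.2  30.6  87. ] [562.5  29.7  87. ]
[585.7 -19.4  96.5] 4.2586371079516665 [588.5 -21.9  87. ] [579.4 -22.6  87. ]
[605.3 -74.2  80.3] 0.6709787838275524 [604.3 -73.6  87. ] [608.7 -69.8  87. ]
```

View pics/c1.png

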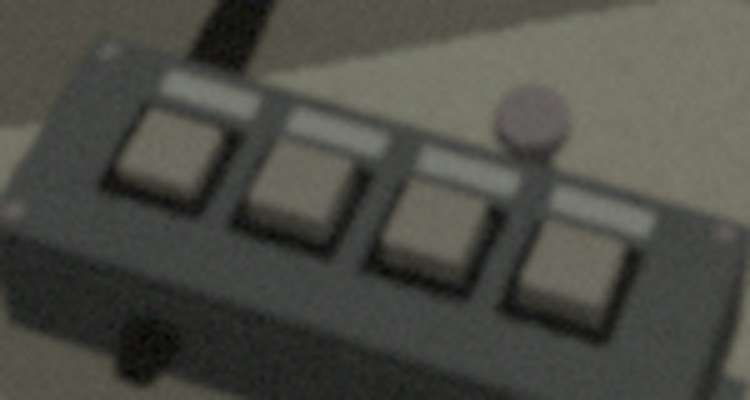

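Emit:
jog_arm --deltas '[{"translation":[21,37,0],"angular":[0,0,-5],"jaw":1},{"translation":[42,74,0],"angular":[0,0,-9],"jaw":1},{"translation":[63,111,0],"angular":[0,0,-9],"jaw":1},{"translation":[80,148,0],"angular":[0,0,-9],"jaw":1},{"translation":[100,184,0],"angular":[0,0,-9],"jaw":1}]' --force 20

```text
time_s: 0.52
tcp_pos: [354.5, -330.2, 205.0]
tcp_rot: [[0.955, 0.297, -0.001], [0.297, -0.955, 0.001], [-0.0, -0.001, -1.0]]
wrist_force: [0.5, -0.8, -1.6]
grip_width: 63.9
grip_force: 0.0
```

The crop shows the four cap tops centred at about (339.4,247.4), (312,238.6), (285,232) and (260,223.5) in the scene picture, left to right. I'll check those by triangulation and carry on moving.

Run:
```python
from h import *
np.set_printoptions(precision=1,suppress=True)
T=caps("top",[(303,231),(334,222),(365,212),(396,204)])
for t,s in zip(T,[(339.4,247.4),(312,238.6),(285,232),(260,223.5)]):
    x,g=tri(t,s);print(x,g,plane("scene",s,87))
```

```text
[556.   83.4  84.3] 1.0476892280085779 [557.4  84.9  87. ]
[572.2  31.1  85.4] 1.1245509652702559 [572.8  32.3  87. ]
[589.1 -21.7  80.8] 1.3921770310642543 [592.2 -17.8  87. ]
[604.3 -73.1  82.5] 2.6468255519324155 [606.1 -69.1  87. ]
```

Emit:
jog_arm --deltas '[{"translation":[20,36,0],"angular":[0,0,0],"jaw":1},{"translation":[40,73,0],"angular":[0,0,0],"jaw":1},{"translation":[60,109,0],"angular":[0,0,0],"jaw":1},{"translation":[80,146,0],"angular":[0,0,0],"jaw":1},{"translation":[100,182,0],"angular":[0,0,0],"jaw":1}]'

```text
time_s: 0.93
tcp_pos: [454.8, -148.3, 205.4]
tcp_rot: [[0.955, 0.298, -0.0], [0.298, -0.955, 0.0], [-0.0, -0.0, -1.0]]
wrist_force: [0.5, -0.3, 0.2]
grip_width: 30.7
grip_force: 0.0
```

Emit:
jog_arm --deltas '[{"translation":[16,38,0],"angular":[0,0,0],"jaw":1},{"translation":[32,76,0],"angular":[0,0,0],"jaw":1},{"translation":[49,113,0],"angular":[0,0,0],"jaw":1},{"translation":[65,150,0],"angular":[0,0,0],"jaw":1},{"translation":[82,187,0],"angular":[0,0,0],"jaw":1}]'

```text
time_s: 1.35
tcp_pos: [536.6, 38.8, 205.2]
tcp_rot: [[0.954, 0.298, -0.001], [0.298, -0.954, -0.0], [-0.001, 0.0, -1.0]]
wrist_force: [0.3, -1.1, 0.2]
grip_width: 0.6
grip_force: 0.0
```

Emit:
jog_arm --deltas '[{"translation":[10,22,-28],"angular":[0,0,0],"jaw":1},{"translation":[19,44,-60],"angular":[0,0,0],"jaw":1},{"translation":[19,44,-90],"angular":[0,0,0],"jaw":1},{"translation":[19,44,-105],"angular":[0,0,0],"jaw":1},{"translation":[19,44,-105],"angular":[0,0,0],"jaw":1}]'

```text
time_s: 1.77
tcp_pos: [552.1, 81.2, 96.1]
tcp_rot: [[0.954, 0.299, -0.009], [0.299, -0.954, -0.0], [-0.009, -0.002, -1.0]]
wrist_force: [0.1, -0.7, 0.3]
grip_width: 0.2
grip_force: 0.0
```

Run:
```python
from station import *
import cv2,numpy as np
s=readout.observe();print(s["tcp_pos"],s["wrist_force"],s["grip_width"])
im=read_camera("wrist")[:,:,::-1];cv2.imwrite("pics/w1.png",im)
p=camera_params("wrist");print(p)
```

```text
[552.05825758  81.22722457  96.10296358] [ 0.12597992 -0.69409653  0.26041628] 0.2187333233664179
{'intrinsics': array([[371.64829954,   0.        , 319.74950315],
       [  0.        , 371.64829954, 239.08221592],
       [  0.        ,   0.        ,   1.        ]]), 'view': array([[ 2.99036565e-01, -9.54240090e-01, -1.72717519e-03,
        -8.99016604e+01],
       [-9.12086830e-01, -2.86357812e-01,  2.93422591e-01,
         5.28034616e+02],
       [-2.80490190e-01, -8.61687499e-02, -9.55981276e-01,
         4.52710131e+02],
       [ 0.00000000e+00,  0.00000000e+00,  0.00000000e+00,
         1.00000000e+00]])}
```

View pics/w1.png

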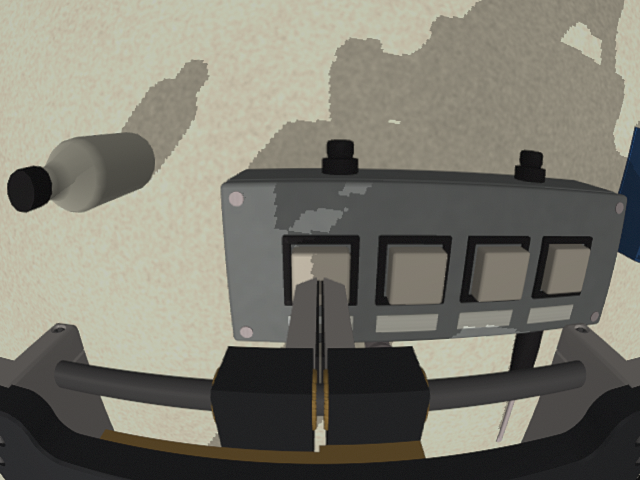

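The wrist picture shows the closed fingertips at about (320,280), centred over the leftmost cap (290–350, 243–305). The oil bottle is well clear at (90,175).

Emit:
jog_arm --deltas '[{"translation":[0,0,-3],"angular":[0,0,0],"jaw":1},{"translation":[0,0,-6],"angular":[0,0,0],"jaw":1},{"translation":[0,0,-8],"angular":[0,0,0],"jaw":1},{"translation":[0,0,-8],"angular":[0,0,0],"jaw":1},{"translation":[0,0,-8],"angular":[0,0,0],"jaw":1}]'

```text
time_s: 2.23
tcp_pos: [556.0, 80.4, 93.2]
tcp_rot: [[0.955, 0.298, 0.001], [0.298, -0.955, -0.0], [0.001, 0.0, -1.0]]
wrist_force: [1.0, 0.3, 0.1]
grip_width: 0.5
grip_force: 0.0
```

Emit:
jog_arm --deltas '[{"translation":[0,1,-1],"angular":[0,0,0],"jaw":1},{"translation":[0,2,-2],"angular":[0,0,0],"jaw":1},{"translation":[0,2,-3],"angular":[0,0,0],"jaw":1},{"translation":[0,2,-4],"angular":[0,0,0],"jaw":1},{"translation":[0,2,-4],"angular":[0,0,0],"jaw":1}]'

```text
time_s: 2.65
tcp_pos: [555.6, 82.7, 88.4]
tcp_rot: [[0.954, 0.298, -0.0], [0.298, -0.954, -0.0], [-0.0, 0.0, -1.0]]
wrist_force: [0.7, -0.4, 0.3]
grip_width: 0.7
grip_force: 0.0
```

```bash
cat > f.py <<'E'
from station import *
import numpy as np
R=[]
for i in range(6):
    s=readout.observe();R.append([*s["tcp_pos"],*s["wrist_force"]]);read_camera("wrist")
R=np.array(R);print(s["time_s"],R.mean(0).round(2),R.std(0).round(2))
E
python3 f.py
```

```text
2.9 [ 5.5556e+02  8.2660e+01  8.8420e+01 -3.0000e-01 -2.0000e-01  3.6000e-01] [0.02 0.02 0.04 0.63 0.46 0.6 ]
```

Emit:
jog_arm --deltas '[{"translation":[0,0,-1],"angular":[0,0,0],"jaw":1},{"translation":[0,0,-2],"angular":[0,0,0],"jaw":1},{"translation":[0,0,-2.5],"angular":[0,0,0],"jaw":1},{"translation":[0,0,-2.5],"angular":[0,0,0],"jaw":1}]'

```text
time_s: 3.28
tcp_pos: [555.7, 82.6, 86.1]
tcp_rot: [[0.955, 0.298, 0.0], [0.298, -0.955, -0.0], [0.0, 0.0, -1.0]]
wrist_force: [-0.1, -0.3, 2.1]
grip_width: 0.4
grip_force: 1.2
```

```bash
python3 f.py
```

```text
3.5333 [ 5.5569e+02  8.2650e+01  8.6130e+01 -5.5000e-01  9.0000e-02  2.3500e+00] [0.01 0.01 0.02 0.29 0.52 0.26]
```

Key 1 contacts at z≈88 and gives softly, so it is up. On to key 2.

Emit:
jog_arm --deltas '[{"translation":[0,0,5],"angular":[0,0,0],"jaw":1},{"translation":[0,0,12],"angular":[0,0,0],"jaw":1},{"translation":[6,-20,12],"angular":[0,0,0],"jaw":1},{"translation":[11,-37,12],"angular":[0,0,0],"jaw":1},{"translation":[16,-52,12],"angular":[0,0,0],"jaw":1}]'

```text
time_s: 4.0
tcp_pos: [572.0, 30.0, 98.7]
tcp_rot: [[0.954, 0.299, 0.001], [0.299, -0.954, -0.0], [0.001, 0.001, -1.0]]
wrist_force: [0.2, 0.0, -0.4]
grip_width: 0.6
grip_force: 0.0
```

Emit:
jog_arm --deltas '[{"translation":[0,0,0],"angular":[0,0,0],"jaw":1},{"translation":[0,0,-3],"angular":[0,0,0],"jaw":1},{"translation":[0,0,-6],"angular":[0,0,0],"jaw":1},{"translation":[0,0,-8],"angular":[0,0,0],"jaw":1},{"translation":[0,0,-9],"angular":[0,0,0],"jaw":1}]'

```text
time_s: 4.42
tcp_pos: [570.9, 31.5, 88.4]
tcp_rot: [[0.954, 0.299, -0.001], [0.299, -0.954, 0.0], [-0.001, -0.001, -1.0]]
wrist_force: [-0.3, -0.2, -0.3]
grip_width: 0.5
grip_force: 0.0
```

Emit:
jog_arm --deltas '[{"translation":[0,0,-1],"angular":[0,0,0],"jaw":1},{"translation":[0,0,-2],"angular":[0,0,0],"jaw":1},{"translation":[0,0,-3],"angular":[0,0,0],"jaw":1},{"translation":[0,0,-3],"angular":[0,0,0],"jaw":1}]'

```text
time_s: 4.75
tcp_pos: [571.2, 31.2, 86.0]
tcp_rot: [[0.954, 0.298, -0.001], [0.298, -0.954, 0.001], [-0.0, -0.001, -1.0]]
wrist_force: [-1.6, 0.8, 2.8]
grip_width: 0.5
grip_force: 1.2
```

```bash
python3 f.py
```

```text
5.0 [571.56  30.92  86.13  -0.79   0.9    2.55] [0.16 0.17 0.04 0.54 0.58 0.3 ]
```

Key 2 behaves the same, so it is up. On to key 3.

Emit:
jog_arm --deltas '[{"translation":[0,0,5],"angular":[0,0,0],"jaw":1},{"translation":[0,0,12],"angular":[0,0,0],"jaw":1},{"translation":[6,-20,12],"angular":[0,0,0],"jaw":1},{"translation":[11,-37,12],"angular":[0,0,0],"jaw":1},{"translation":[16,-52.5,12],"angular":[0,0,0],"jaw":1}]'

```text
time_s: 5.47
tcp_pos: [588.5, -23.0, 98.8]
tcp_rot: [[0.954, 0.299, 0.002], [0.299, -0.954, -0.001], [0.001, 0.002, -1.0]]
wrist_force: [0.7, 0.3, 0.2]
grip_width: 0.4
grip_force: 0.0
```

Emit:
jog_arm --deltas '[{"translation":[0,0,0],"angular":[0,0,0],"jaw":1},{"translation":[0,0,-3],"angular":[0,0,0],"jaw":1},{"translation":[0,0,-6],"angular":[0,0,0],"jaw":1},{"translation":[0,0,-8],"angular":[0,0,0],"jaw":1},{"translation":[0,0,-9],"angular":[0,0,0],"jaw":1}]'

```text
time_s: 5.88
tcp_pos: [586.9, -21.0, 88.4]
tcp_rot: [[0.954, 0.299, -0.001], [0.299, -0.954, 0.0], [-0.001, -0.001, -1.0]]
wrist_force: [0.2, -0.5, 0.0]
grip_width: 0.2
grip_force: 0.0
```

Emit:
jog_arm --deltas '[{"translation":[0,0,-1],"angular":[0,0,0],"jaw":1},{"translation":[0,0,-2],"angular":[0,0,0],"jaw":1},{"translation":[0,0,-3],"angular":[0,0,0],"jaw":1},{"translation":[0,0,-3],"angular":[0,0,0],"jaw":1}]'

```text
time_s: 6.22
tcp_pos: [587.3, -21.3, 86.1]
tcp_rot: [[0.954, 0.298, -0.0], [0.298, -0.954, 0.001], [-0.0, -0.001, -1.0]]
wrist_force: [-0.8, 0.8, 2.9]
grip_width: 0.5
grip_force: 1.2
```

```bash
python3 f.py
```

```text
6.4667 [587.57 -21.57  86.14  -0.97   1.46   2.53] [0.15 0.17 0.04 0.24 0.54 0.38]
```

Key 3 is up. Key 4 next.

Emit:
jog_arm --deltas '[{"translation":[0,0,5],"angular":[0,0,0],"jaw":1},{"translation":[0,0,12],"angular":[0,0,0],"jaw":1},{"translation":[6,-20,12],"angular":[0,0,0],"jaw":1},{"translation":[11,-37,12],"angular":[0,0,0],"jaw":1},{"translation":[16,-52.5,12],"angular":[0,0,0],"jaw":1}]'

```text
time_s: 6.93
tcp_pos: [604.4, -75.6, 98.8]
tcp_rot: [[0.954, 0.299, 0.002], [0.299, -0.954, -0.001], [0.001, 0.002, -1.0]]
wrist_force: [-0.9, 0.4, -0.4]
grip_width: 0.7
grip_force: 0.0
```

Emit:
jog_arm --deltas '[{"translation":[0,0,0],"angular":[0,0,0],"jaw":1},{"translation":[0,0,-3],"angular":[0,0,0],"jaw":1},{"translation":[0,0,-6],"angular":[0,0,0],"jaw":1},{"translation":[0,0,-8],"angular":[0,0,0],"jaw":1},{"translation":[0,0,-9],"angular":[0,0,0],"jaw":1}]'

```text
time_s: 7.35
tcp_pos: [602.8, -73.5, 88.3]
tcp_rot: [[0.954, 0.299, -0.001], [0.299, -0.954, 0.0], [-0.001, -0.001, -1.0]]
wrist_force: [-0.4, -0.3, 0.2]
grip_width: 0.1
grip_force: 0.0
```

Emit:
jog_arm --deltas '[{"translation":[0,0,-1],"angular":[0,0,0],"jaw":1},{"translation":[0,0,-2],"angular":[0,0,0],"jaw":1},{"translation":[0,0,-3],"angular":[0,0,0],"jaw":1},{"translation":[0,0,-3],"angular":[0,0,0],"jaw":1}]'

```text
time_s: 7.68
tcp_pos: [603.5, -74.1, 85.8]
tcp_rot: [[0.954, 0.298, -0.0], [0.298, -0.954, -0.0], [-0.0, -0.0, -1.0]]
wrist_force: [0.0, -0.2, 0.3]
grip_width: 0.6
grip_force: 0.0
```

```bash
python3 f.py
```

```text
7.9333 [ 6.0361e+02 -7.4270e+01  8.6010e+01 -2.3000e-01 -1.1000e-01 -2.0000e-02] [0.07 0.1  0.09 0.44 0.24 0.69]
```

There is no contact on key 4 at z=86. I'll go on down to feel the cap at about 83.

Emit:
jog_arm --deltas '[{"translation":[0,0,-1],"angular":[0,0,0],"jaw":1},{"translation":[0,0,-2],"angular":[0,0,0],"jaw":1},{"translation":[0,0,-3],"angular":[0,0,0],"jaw":1},{"translation":[0,0,-3.5],"angular":[0,0,0],"jaw":1},{"translation":[0,0,-3.5],"angular":[0,0,0],"jaw":1}]'

```text
time_s: 8.4
tcp_pos: [603.6, -74.4, 82.8]
tcp_rot: [[0.955, 0.298, 0.0], [0.298, -0.955, -0.0], [0.0, 0.0, -1.0]]
wrist_force: [-0.4, -0.4, 3.4]
grip_width: 0.4
grip_force: 1.4
```

```bash
python3 f.py
```

```text
8.65 [ 6.0363e+02 -7.4390e+01  8.2760e+01 -6.8000e-01 -9.0000e-02  3.3100e+00] [0.01 0.01 0.04 0.39 0.35 0.42]
```

Key 4 is the latched one: it is firm at z≈83 with 3.3 N. Pressing it home.

Emit:
jog_arm --deltas '[{"translation":[0,0,-1],"angular":[0,0,0],"jaw":1},{"translation":[0,0,-2],"angular":[0,0,0],"jaw":1},{"translation":[0,0,-3],"angular":[0,0,0],"jaw":1},{"translation":[0,0,-4],"angular":[0,0,0],"jaw":1},{"translation":[0,0,-4.3],"angular":[0,0,0],"jaw":1}]'

```text
time_s: 9.12
tcp_pos: [603.7, -74.4, 79.2]
tcp_rot: [[0.955, 0.298, 0.001], [0.298, -0.955, -0.0], [0.0, 0.0, -1.0]]
wrist_force: [-2.4, 1.3, 10.2]
grip_width: 0.6
grip_force: 5.4
```

```bash
python3 f.py
```

```text
9.3667 [ 6.0368e+02 -7.4390e+01  7.9200e+01 -2.1900e+00  5.6000e-01  8.9600e+00] [0.01 0.01 0.01 0.45 0.47 0.8 ]
```

At the stop (z=79.2, 9 N). Lifting off, then checking that it sprang up.

Emit:
jog_arm --deltas '[{"translation":[0,0,3],"angular":[0,0,0],"jaw":1},{"translation":[0,0,8],"angular":[0,0,0],"jaw":1},{"translation":[0,0,20],"angular":[0,0,0],"jaw":1},{"translation":[0,0,45],"angular":[0,0,0],"jaw":1},{"translation":[-8,25,70],"angular":[0,0,0],"jaw":1}]'

```text
time_s: 9.83
tcp_pos: [596.5, -52.6, 147.3]
tcp_rot: [[0.956, 0.295, -0.001], [0.295, -0.956, -0.002], [-0.002, 0.002, -1.0]]
wrist_force: [0.5, 1.1, 0.4]
grip_width: 0.6
grip_force: 0.0
```

Emit:
jog_arm --deltas '[{"translation":[-30,0,15],"angular":[0,0,0],"jaw":1},{"translation":[-60,0,30],"angular":[0,0,0],"jaw":1},{"translation":[-90,0,30],"angular":[0,0,0],"jaw":1},{"translation":[-90,0,30],"angular":[0,0,0],"jaw":1},{"translation":[-90,0,30],"angular":[0,0,0],"jaw":1}]'

```text
time_s: 10.25
tcp_pos: [504.5, -49.1, 178.4]
tcp_rot: [[0.955, 0.298, 0.0], [0.298, -0.955, -0.0], [0.0, 0.0, -1.0]]
wrist_force: [0.5, 0.2, 0.0]
grip_width: 0.1
grip_force: 0.0
```

Run:
```python
from station import *
import cv2
cv2.imwrite("pics/w2.png",read_camera("wrist")[:,:,::-1])
c=read_camera("scene")[195:275,225:375,::-1];cv2.imwrite("pics/c2.png",cv2.resize(c,None,fx=5,fy=5,interpolation=cv2.INTER_CUBIC))
print(readout.observe()["time_s"])
```

```text
10.35
```

View pics/w2.png

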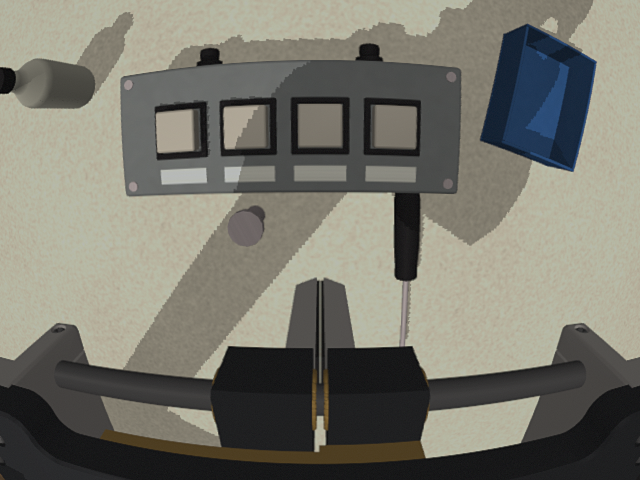

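View pics/c2.png

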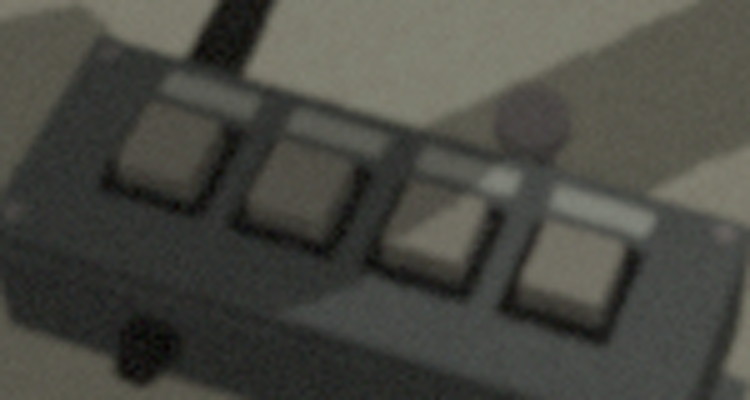

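In the scene crop, the rightmost cap's top edge is now at row 97, against 107 before. Its front face shows as tall as its neighbours', so all four keys stand up. The wrist picture shows the collet (246,228), screwdriver (405,240) and bin (540,100), and they look undisturbed.

```bash
python3 -c "
from station import job
print(job.job_done())"
```

```text
the job is handed in; nothing more can be done
None
```

I tapped all four keys from left to right; the rightmost was the latched one. I pressed it home and it sprang up, so all four now stand up with nothing around the box disturbed, and the job is handed in.

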